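# Fit the heating block under the lip of the block heater and latch it

### The arm

A 6-joint arm with a two-finger parallel gripper is mounted at the origin on a cart in front of the work surface, level with it; the furniture and walls round the work are solid. World frame = base frame: x ahead of the robot, y to its left, z up, the work surface at z = 0. Lengths are in m, angles in rad, forces in N, time in s.
With the tool pointing down it reaches from about 0.35 to 0.975 m from the base axis. Payload 4.9 kg.
Tool frame: the origin (TCP) lies midway between the tips of the shut fingers; the grasp point (between the pads) lies 19 mm behind it; z points along the fingers, y is the line along which they close (so a half turn about z gives the same grasp; the last joint's range is limited). The gripper opens to 85 mm and grips with 20 to 120 N. Pads are 22 mm wide; open, the fingers measure 114 mm over their backs; the gripper's body (76 mm by 85 mm) begins 54 mm behind the grasp point. The pads swing forward as they close: fully open they stand 13 mm farther back than shut.
Start: joints at [-1.238, 0.053, 1.613, -0, 1.476, -0.119], TCP at [0.273, -0.562, 0.231] pointing down, gripper open.
Joint ranges: [-3.01, 3.01], [-1.01, 2.22], [0.06, 2.58], [-1.02, 4.17], [0.09, 2.62], [-3.14, 3.14]. Speed limits (rad/s): [2.57, 2.57, 3.14, 3.14, 3.14, 3.14].

### API

Orientations are given as a unit quaternion [w, x, y, z].
In Python, from plant import state, grab_frame, job_done, cut_out, place_of gives the robot as it stands.
- The arm moves only by the tool jog_arm, never from a script. Its argument "motion" is text: rows parted by semicolons, each of 7 numbers parted by spaces: the opening in per cent of the stroke, from 0 (shut) to 100 (fully open), then the shift along the tool's x, y, z as a fraction of full scale, then the turn, a rotation vector about the tool's x, y, z as a fraction of full scale. A call has exactly 5 rows; each row is the pose to reach, as a shift and turn from the pose commanded when the call began, along the tool's axes at that moment; what a row does not reach only later rows make up. Full scale, the value 1, is 50 cm for a shift and 1.5 rad for a turn. A row lasts 1/8 s, in which the tool goes at most 62.5 mm and 10.7 degrees, less where a joint would pass 70% of its speed; a pose out of reach is approached as far as the arm can. A call with a number of a shift or a turn outside -1 to 1 is refused whole. A call with a gripper value outside its range is refused whole. The fingers move at their own pace and stop on an object; the grip force is fixed at half the most. Time passes only in rows, so rows that repeat a pose let the fingers close, or fill a call up. It gives the time, the measured TCP pose, the force, the opening and the grip force at its end, in the units of the state.
- state(): the state, without advancing time (a new reading comes with each control period).
- grab_frame(name): name is "scene" or "top" or "wrist"; returns a dict with "color" (400x640x3 uint8, red, green, blue), "range_z" (400x640 float32, m along the optical axis (not along the pixel's ray), 0 where there is no reading), "intrinsics" (3x3 intrinsics, pixels), "world_from_camera" (4x4, takes a point from camera to world coordinates). Camera axes: x right, y up, looking along -z (the intrinsics and any distortion apply to the point x, -y, -z); pixel columns grow to the right and rows downward; lengths in m; the calibration is good to about 2 mm. A picture is of the moment at which its call begins.
- job_done(): hands the job in; it is judged then, once.
Trained networks look in the newest picture that a camera, given by its name, has taken for a name from the list of things; names that differ only in an ending like _2 or _b are one class to them, and where a whole thing is asked for, a point or a joint stands for the part that bears it (a point fixed in the world has none). Each returns a list of dicts, best first, with "p" (0 to 1); they miss things now and then, are a little off and sometimes report something else, mostly with a low value. They report only what shows in the picture. A call takes as long as a camera call.
- cut_out(camera, thing): "pixels" (400x640 bool, what is visible of it).
- place_of(camera, thing): "at" ([x, y, z] in m, in world coordinates, good to about 4 mm: a listed point, or the origin of a listed thing).
The state is a dict: "time": time; "joint_pos": joint angles; "joint_vel": joint speeds; "joint_efforts": joint torques, N m; "tool_pos": TCP position; "tool_rot": TCP orientation; "contact_force": force on the tool from outside, world axes, zero at the start; "ft_torque": the same for the moment, N m; "gripper_width": opening from 0.0 (shut) to 1.0 (fully open); "grasp_force": force on a finger pad.
Only numpy, scipy, OpenCV 4.12 (cv2) and the standard library are available. Lean on these libraries where they do the work, as an engineer would, in place of code of your own. Each camera call takes 0.05 s, during which the arm holds its last target. There are 200 camera calls.

### The job

Fit the loose aluminium tube block into the recess of the bench block heater: its front end has to dip in under the overhanging steel lip before the rear end can drop, so that it finally lies level on the recess floor with its front end beneath the lip. Then swing the steel latch right across the block and let go; leave the other things on the bench where they are.

Things in the scene. Friction and masses are not known exactly. Their poses are not given: they have to be found in the camera images.
- heater: White bench block heater, fixed, 257 x 130 mm; stands at varying places and angles. Origin on the worktop, under the middle of the edge where deck meets recess; x points from deck to lip, y to its left, z up. Flat deck without rails: x -125 to 0, y -65 to 65, top z 45 mm. Recess: x 0 to 116. End wall: x 116 to 132, top z 60 mm.
- recess (a point): Centre of the floor of the heater's recess (heater x 58, y 0, z 27 mm; heater axes). Recess 116 long (x) x 70 mm wide (y), 18 mm deep below the deck; side walls 30 mm thick, level with the deck. The block fits with 6 mm play lengthwise, 3 mm each side; its top is then level with the deck.
- lip_edge (a point): Middle of the lower free edge of the steel lip (heater x 94, y 0, z 53 mm). The lip overhangs the far 22 mm of the recess; underside z 53, top z 60 mm, y -52 to 52. The open part is 94 mm long, so the 110 mm block enters only nose-down. Pushed along x off the deck, it tips nose-down by itself when half is past the edge, and drops level when its rear clears the edge.
- block: Loose aluminium tube block, 110 x 64 x 18 mm (x, y, z), about 0.25 to 0.46 kg, flat top marked with 15 dark round wells. Origin at the centre of its underside; x along its length towards the front end (the end nearer the lip), z up. It starts flat on the heater's deck, askew by up to 0.3 rad and off the middle by up to 14 mm.
- block_front (a point): Centre of the front end face of the block (block x +55 mm, y 0, z 9 mm).
- latch (a joint): Steel latch arm on a vertical pivot at heater x 20, y -50 mm. 14 mm wide, reaches 55 mm from the pivot, z 48.5 to 55.5 mm (3.5 to 10.5 above deck). Rad, anticlockwise from above: 0 = outwards (0.6 rad right of heater +x), 0.6 = along heater +x, 2.17 = across the recess along heater +y (closed), stop 2.2. Stays put (about 1 N to move). Passes over the block only once that is level.
- latch_knob (a point): Black knob, 13 mm diameter, standing 12 mm up on the latch arm, 46 mm from the pivot; its top is 22.5 mm above the deck. This point lies in the middle of the knob's lower half, at heater z 58.5 mm.
- timer: White bench timer, 70 x 66 x 18 mm, lying at the heater's left side; leave alone. Origin under its middle.
- marker: Black and white marker pen, 135 mm long, 17 mm thick, lying at the heater's left side by the deck; leave alone. Origin under its middle.
- petri_dish: Petri dish, 59 mm across, 16 mm high, at the heater's right side by the deck; leave alone. Origin under its middle.
- tape: Roll of masking tape, 100 mm across, 25 mm high; leave alone. Origin under its middle.
- small_bottle: Small reagent bottle with black cap, 50 mm across, 84 mm high, at the back; leave alone. Origin under its middle.
- tip_box: Blue box of pipette tips, 69 x 118 x 52 mm, at the back; leave alone. Origin under its middle.
- beaker: Small amber beaker, 52 mm across, 55 mm high, at the back right; leave alone. Origin under its middle.
- scissors: Scissors with red handles, 199 mm long, 9 mm thick, at the right; leave alone. Origin under its middle.

How it is judged:
On the way, in this order (a step that is already met when the one before it is completed fails the run):
1. the front end of the block is under the lip (x of block_front in the frame of heater above 0.097 m and z of block_front in the frame of heater below 0.05 m).
2. the block lies level at the bottom of the recess, front end under the lip (x of block_front in the frame of heater above 0.104 m and z of block in the frame of heater below 0.0295 m and z of block_front in the frame of heater below 0.0395 m and angle between block's own z axis and vertical below 0.035 rad and angle between the x axis of block and the x axis of heater, either way round below 0.08 rad and x of block in the frame of heater above 0.05 m), for 0.2 s.
At the end, for the whole second after the job is handed in: The block lies level (within 2 degrees) on the recess floor (within 2.5 mm), its front end at least 10 mm under the lip, square in the recess, at rest, and the latch is across it (joint above 2.0 rad) (all of step 2 and value of joint latch above 2 rad and linear speed of block below 0.01 m/s); the robot touches nothing.
It fails at once if another thing on the bench is pushed more than 40 mm from its place (distance of any of timer, marker, petri_dish, tape, small_bottle, tip_box, beaker, scissors from where it was at the start of the episode above 0.04 m).
It also fails if it takes over 64 s, if anything falls off the work surface, if the arm or the gripper's body presses on something with over 40 N, if the wrist force passes 120 N, or if a joint passes its speed limit or range.

## Working session

There is one attempt and no reset: what is moved stays moved. The work goes in short steps, Python scripts to look and compute and a tool call to move; the robot and the scene stay as the last step left them, time stands still between calls to the robot, and variables do not carry over. Pictures are saved under pics/ and viewed, at most 12 in all, crops included, and the job is handed in when it is done.

Besides the shell and the picture viewer there is one more tool, called after "Emit:" as name(argument=value, ...) on one line, values as JSON. jog_arm: Moves the arm, as the interface text tells. Shift numbers are shares of 50 cm and turn numbers shares of 1.5 rad, none past 1 either way. Its arguments: {"type":"object","properties":{"motion":{"type":"string"}},"required":["motion"]}

```bash
mkdir -p pics; cat > h.py <<'E'
import numpy as np, cv2
from plant import *
def cloud(f):
    K=f["intrinsics"];z=f["range_z"];v,u=np.mgrid[:400,:640]
    p=np.stack([(u-K[0,2])/K[0,0]*z,-(v-K[1,2])/K[1,1]*z,-z],-1)
    T=f["world_from_camera"];return p@T[:3,:3].T+T[:3,3]
def save(f,n): cv2.imwrite(f"pics/{n}.png",f["color"][...,::-1])
E
python3 - <<'E'
from h import *
for c in("top","scene"):
    f=grab_frame(c);save(f,c+"0");P=cloud(f)
    for t in("heater","recess","lip_edge","block","block_front","latch_knob","petri_dish","marker","timer"):
        r=place_of(c,t);print(c,t,[(np.round(a["at"],3),round(a["p"],2)) for a in r[:2]])
    r=cut_out(c,"block")
    if r:
        m=r[0]["pixels"]&(f["range_z"]>0);q=P[m];print(r[0]["p"],m.sum(),np.median(q,0))
        print(cv2.minAreaRect((q[:,:2]*1000).astype(np.float32)))
s=state();print(s["time"],s["tool_pos"],s["tool_rot"])
E
```

```text
top heater [(array([ 0.534,  0.011, -0.004]), 0.59)]
top recess [(array([0.517, 0.065, 0.03 ]), 0.69)]
top lip_edge [(array([0.505, 0.102, 0.052]), 0.97)]
top block [(array([ 0.571, -0.059,  0.046]), 0.94), (array([ 0.474, -0.091, -0.002]), 0.61)]
top block_front [(array([ 0.561, -0.003,  0.056]), 0.92)]
top latch_knob [(array([0.569, 0.097, 0.056]), 0.58)]
top petri_dish [(array([ 0.665, -0.03 ,  0.001]), 0.62), (array([0.414, 0.014, 0.002]), 0.5)]
top marker [(array([ 0.475, -0.087,  0.003]), 0.76)]
top timer [(array([ 0.409,  0.011, -0.   ]), 0.83)]
0.52 203 [ 0.47382133 -0.09458678  0.01408197]
((471.6368713378906, -89.5271987915039), (19.094945907592773, 127.74482727050781), 21.74768829345703)
scene heater [(array([0.537, 0.011, 0.002]), 0.83), (array([ 0.473, -0.091, -0.   ]), 0.49)]
scene recess [(array([0.516, 0.062, 0.028]), 0.84), (array([ 0.472, -0.09 , -0.003]), 0.67)]
scene lip_edge [(array([0.505, 0.093, 0.055]), 0.91)]
scene block [(array([ 0.564, -0.055,  0.046]), 0.89), (array([ 0.701, -0.262, -0.001]), 0.36)]
scene block_front [(array([0.563, 0.   , 0.051]), 0.8)]
scene latch_knob [(array([ 0.568, -0.057,  0.044]), 0.63), (array([0.536, 0.011, 0.   ]), 0.58)]
scene petri_dish [(array([ 0.67 , -0.028, -0.003]), 0.65)]
scene marker [(array([ 0.473, -0.091, -0.   ]), 0.51)]
scene timer []
0.62 537 [ 0.55912287 -0.04792789  0.06074129]
((562.4568481445312, -53.90166473388672), (65.73155212402344, 116.13753509521484), 8.65743637084961)
1.1 [ 0.27285303 -0.56227763  0.23131536] [ 2.21776109e-06  9.74592767e-01  2.23984236e-01 -1.43965191e-05]
```

```bash
python3 - <<'E'
from h import *
for c in("top","scene"):
    f=grab_frame(c);P=cloud(f)
    z=P[...,2]
    r=cut_out(c,"heater")
    m=np.zeros((400,640),bool)
    for a in r[:1]: m|=a["pixels"]; print(a["p"],a["pixels"].sum())
    near=np.hypot(P[...,0]-.534,P[...,1]-.011)<.17
    q=P[(near&(z>.03)&(z<.08))]
    print(c,cv2.minAreaRect((q[:,:2]*1000).astype(np.float32)))
    for n,lo,hi in(("lip",.057,.066),("deck",.04,.05)):
        mm=near&(z>lo)&(z<hi);k,l,st,ce=cv2.connectedComponentsWithStats(mm.astype(np.uint8))
        for i in range(1,k):
            if st[i,4]>60:
                q=P[l==i];print(n,st[i,4],np.median(q[:,2]),cv2.minAreaRect((q[:,:2]*1000).astype(np.float32)))
t=[cv2.imread(f"pics/{c}0.png") for c in("top","scene")]
K=f["intrinsics"]
g=cv2.imread("pics/top0.png");f=grab_frame("top");P=cloud(f);mm=(np.hypot(P[...,0]-.534,P[...,1]-.011)<.2);v,u=np.where(mm)
print(v.min(),v.max(),u.min(),u.max())
c=g[v.min():v.max(),u.min():u.max()];c=cv2.resize(c,None,fx=3,fy=3)[:600,:800];cv2.imwrite("pics/c0.png",c)
E
```

```text
0.87 2704
top ((536.0546264648438, 11.886520385742188), (132.6309356689453, 265.2533264160156), 20.398422241210938)
lip 609 0.06294219342289509 ((567.4324951171875, -54.57581329345703), (64.74163818359375, 109.79747772216797), 6.281468391418457)
lip 394 0.060938116862302216 ((496.1125183105469, 118.13526916503906), (127.45155334472656, 38.23990249633789), 20.410808563232422)
deck 1376 0.04535259871416164 ((537.1055908203125, 8.18841552734375), (131.05279541015625, 241.19253540039062), 20.389646530151367)
0.78 2412
scene ((531.4666137695312, 15.037612915039062), (133.33641052246094, 267.8511657714844), 19.175918579101562)
lip 454 0.06115369065335863 ((563.9591064453125, -53.07979202270508), (66.98777770996094, 114.68354034423828), 6.870870590209961)
lip 276 0.05942409047806718 ((493.00799560546875, 119.42520904541016), (128.74594116210938, 41.665164947509766), 20.2976131439209)
deck 870 0.04366634493856403 ((536.1669311523438, 2.519927978515625), (132.68075561523438, 227.99920654296875), 19.17591667175293)
deck 100 0.04495253145537281 ((488.1467590332031, 134.88595581054688), (128.62962341308594, 11.14242935180664), 18.131696701049805)
0 399 0 639
```

View pics/c0.png

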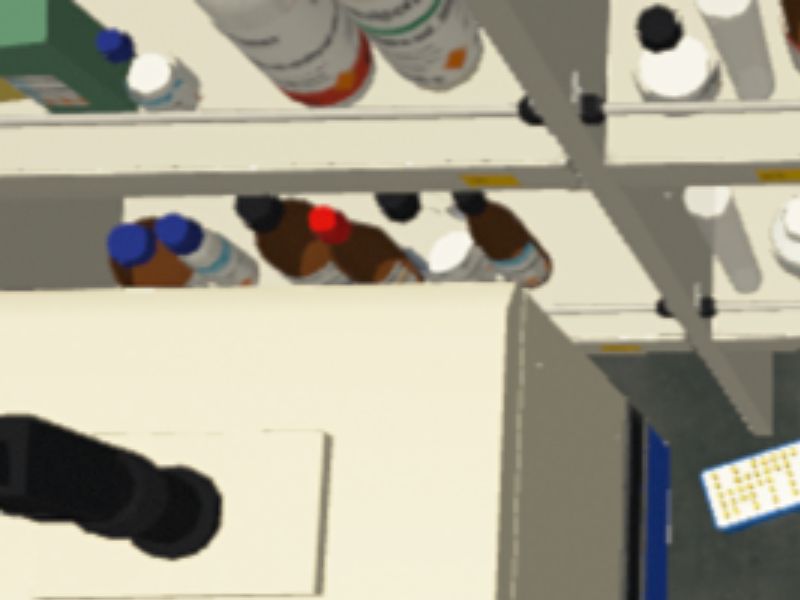

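View pics/scene0.png

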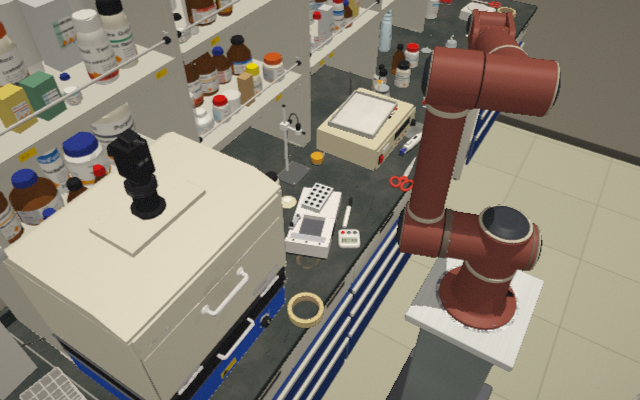

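The first view shows the heater near pixel (315,220) in the scene image. The block lies on its deck, farther from the lip, and the lip end is towards the bottom right. I'll move above the block now.

Emit:
jog_arm(motion="100 0.97 -0.66 0 0 0 -0.82;100 0.97 -0.66 0 0 0 -0.82;100 0.97 -0.66 0 0 0 -0.82;100 0.97 -0.66 0 0 0 -0.82;100 0.97 -0.66 0 0 0 -0.82")

```text
time: 1.98
tool_pos: [0.4293, -0.2896, 0.2316]
tool_rot: [0.0, 0.766, 0.642, 0.0]
contact_force: [1.2, -0.4, 0.2]
gripper_width: 1.002
grasp_force: 0.0
```

```bash
cat >> h.py <<'E'
from scipy.spatial.transform import Rotation as R
def go(x,y,z,yaw):
    s=state();q=s["tool_rot"];r=R.from_quat([q[1],q[2],q[3],q[0]])
    g=R.from_matrix(np.array([[np.cos(yaw),np.sin(yaw),0],[np.sin(yaw),-np.cos(yaw),0],[0,0,-1]]))
    d=r.inv().apply(np.array([x,y,z])-s["tool_pos"])/.5;t=(r.inv()*g).as_rotvec()/1.5
    print("t",round(s["time"],2),"tcp",np.round(s["tool_pos"],4),"shift",np.round(d,3),"turn",np.round(t,3))
O=np.array([.536,.010]);H=1.927
def hw(x,y): # heater xy -> world xy
    return O+np.array([x*np.cos(H)-y*np.sin(H),x*np.sin(H)+y*np.cos(H)])
def wh(p):
    d=np.asarray(p)[:2]-O;return np.array([d[0]*np.cos(H)+d[1]*np.sin(H),-d[0]*np.sin(H)+d[1]*np.cos(H)])
E
python3 -c "
from h import *
go(.566,-.08,.2,1.684)"
```

```text
t 1.98 tcp [ 0.4293 -0.2896  0.2316] shift [0.461 0.196 0.063] turn [ 0.001  0.    -0.193]
```

Emit:
jog_arm(motion="100 0.46 0.2 0.06 0 0 -0.19;100 0.46 0.2 0.06 0 0 -0.19;100 0.46 0.2 0.06 0 0 -0.19;100 0.46 0.2 0.06 0 0 -0.19;100 0.46 0.2 0.06 0 0 -0.19")

```text
time: 2.6
tool_pos: [0.5694, -0.0796, 0.2004]
tool_rot: [-0.001, 0.668, 0.745, -0.0]
contact_force: [-0.7, -0.4, 0.1]
gripper_width: 1.003
grasp_force: 0.0
```

```bash
cat > look.py <<'E'
import sys
from h import *
def look(n):
    f=grab_frame("wrist");save(f,n);P=cloud(f)
    for t in("heater","recess","lip_edge","block","block_front","latch_knob"):
        r=place_of("wrist",t);print(t,[(np.round(a["at"],3),"h",np.round(wh(a["at"])*1000),round(a["p"],2)) for a in r[:1]])
    r=cut_out("wrist","block")
    if r:
        m=r[0]["pixels"]&(f["range_z"]>0);q=P[m];zz=np.median(q[:,2]);q=q[abs(q[:,2]-zz)<.004];b=cv2.minAreaRect((q[:,:2]*1000).astype(np.float32));print("blk",len(q),zz,b,wh(np.array(b[0])/1000)*1000)
    return f,P
f,P=look(sys.argv[1])
z=P[...,2]
for n,lo,hi in(("lip",.057,.063),("deck",.04,.049)):
    mm=(z>lo)&(z<hi)&(np.hypot(P[...,0]-O[0],P[...,1]-O[1])<.2)
    k,l,st,ce=cv2.connectedComponentsWithStats(mm.astype(np.uint8))
    for i in range(1,k):
        if st[i,4]>400:
            q=P[l==i];b=cv2.minAreaRect((q[:,:2]*1000).astype(np.float32));print(n,st[i,4],np.median(q[:,2]),b,wh(np.array(b[0])/1000)*1000)
print(state()["tool_pos"])
E
python3 look.py w1
```

```text
heater [(array([ 0.535,  0.008, -0.   ]), 'h', array([-2.,  1.]), 0.7)]
recess [(array([0.513, 0.066, 0.027]), 'h', array([61.,  2.]), 0.55)]
lip_edge []
block [(array([ 0.57 , -0.055,  0.049]), 'h', array([-73.,  -9.]), 0.71)]
block_front [(array([0.561, 0.002, 0.057]), 'h', array([-16., -20.]), 0.82)]
latch_knob []
blk 7579 0.06102628358643519 ((569.8624877929688, -54.44834899902344), (64.12376403808594, 110.1463851928711), 6.566171646118164) [-72.21124399  -9.26250561]
lip 7568 0.06102422443548727 ((569.8624877929688, -54.44834899902344), (64.12376403808594, 110.1463851928711), 6.566171646118164) [-72.21124399  -9.26250561]
deck 13605 0.04286057950216959 ((544.4180908203125, -4.1246337890625), (130.25975036621094, 214.19140625), 20.431350708007812) [-16.17354011  -2.96414118]
[ 0.56813034 -0.08432824  0.20164184]
```

View pics/w1.png

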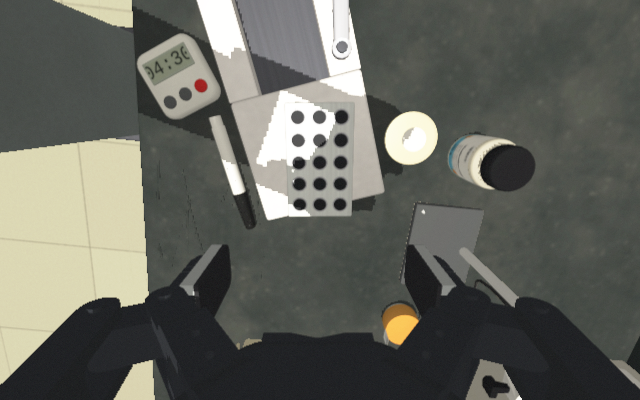

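```bash
sed -i 's/^O=.*/O=np.array([.5380,.0095]);H=1.927/' h.py; python3 - <<'E'
from h import *
f=grab_frame("wrist");P=cloud(f)
for v,u in((225,440),(250,462),(262,480),(280,500)):print(np.round(P[v,u],3))
g=grab_frame("scene");Q=cloud(g)
m=(np.hypot(Q[...,0]-.73,Q[...,1]+.13)<.12)&(Q[...,2]>.1);q=Q[m];print(len(q),q.min(0) if len(q) else 0,q.max(0) if len(q) else 0)
go(.568,-.0545,.12,1.6855);go(.568,-.0545,.042,1.6855)
E
```

```text
[ 0.723 -0.13   0.011]
[ 0.758 -0.16   0.01 ]
[ 0.755 -0.153  0.053]
[ 0.754 -0.152  0.091]
2757 [ 0.61955149 -0.23923471  0.10010954] [ 0.84893881 -0.02064153  0.66052645]
t 3.1 tcp [ 0.5682 -0.084   0.2016] shift [0.059 0.006 0.163] turn [ 0.     0.    -0.008]
t 3.1 tcp [ 0.5682 -0.084   0.2016] shift [0.059 0.005 0.319] turn [ 0.     0.    -0.008]
```

The wrist view shows the block at (320,158) on the deck with the latch pivot at (342,47). The arm swings outwards, and the stand is clear at the right. I'll descend to grasp.

Emit:
jog_arm(motion="100 0.06 0.005 0.1 0 0 -0.01;100 0.06 0.005 0.2 0 0 -0.01;100 0.06 0.005 0.29 0 0 -0.01;100 0.06 0.005 0.31 0 0 -0.01;100 0.06 0.005 0.31 0 0 -0.01")

```text
time: 3.72
tool_pos: [0.568, -0.0534, 0.0468]
tool_rot: [0.0, 0.664, 0.748, 0.0]
contact_force: [0.3, 0.4, 0.6]
gripper_width: 1.002
grasp_force: 0.0
```

Emit:
jog_arm(motion="70 0 0 0 0 0 0;60 0 0 0 0 0 0;50 0 0 0 0 0 0;50 0 0 0 0 0 0;50 0 0 0 0 0 0")

```text
time: 4.35
tool_pos: [0.57, -0.0537, 0.0496]
tool_rot: [0.002, 0.664, 0.748, 0.001]
contact_force: [-0.4, 0.4, 6.5]
gripper_width: 0.728
grasp_force: 67.7
```

```bash
python3 - <<'E'
from h import *
s=state();print(s["contact_force"],s["gripper_width"],s["grasp_force"])
x,y=hw(-66,0);go(x,y,.046,1.927)
x,y=hw(-25,0);go(x,y,.046,1.927)
E
```

```text
[-0.43723143  0.36152429  6.53129438] 0.7283611709074382 67.69877314567566
t 4.35 tcp [ 0.57   -0.0537  0.0496] shift [-128.153   31.041    0.402] turn [ 0.003  0.002 -0.159]
t 4.35 tcp [ 0.57   -0.0537  0.0496] shift [-48.46   11.728   0.156] turn [ 0.003  0.002 -0.159]
```

```bash
python3 - <<'E'
from h import *
x,y=hw(-.066,0);go(x,y,.053,1.927)
x,y=hw(-.025,0);go(x,y,.053,1.927)
E
```

```text
t 4.35 tcp [ 0.57   -0.0537  0.0496] shift [ 0.005 -0.018 -0.007] turn [ 0.003  0.002 -0.159]
t 4.35 tcp [ 0.57   -0.0537  0.0496] shift [ 0.084 -0.037 -0.007] turn [ 0.003  0.002 -0.159]
```

Emit:
jog_arm(motion="50 0 0 -0.01 0 0 0;50 0.005 -0.018 -0.01 0 0 -0.08;50 0.005 -0.018 -0.01 0 0 -0.159;50 0.05 -0.03 -0.01 0 0 -0.159;50 0.084 -0.037 -0.01 0 0 -0.159")

```text
time: 4.97
tool_pos: [0.5433, -0.012, 0.0508]
tool_rot: [-0.001, 0.571, 0.821, -0.0]
contact_force: [-0.0, 0.8, -4.5]
gripper_width: 0.725
grasp_force: 66.6
```

```bash
python3 - <<'E'
from h import *
f=grab_frame("scene");save(f,"s2");cv2.imwrite("pics/s2c.png",cv2.resize(f["color"][160:270,250:400,::-1],None,fx=5,fy=5))
x,y=hw(-.025,0);go(x,y,.050,1.927)
print(state()["contact_force"])
E
```

```text
t 5.03 tcp [ 0.5425 -0.0101  0.0506] shift [-0.01   0.005  0.001] turn [-0.001 -0.002  0.001]
[-0.0363058   1.85117184 -4.68227202]
```

View pics/s2c.png

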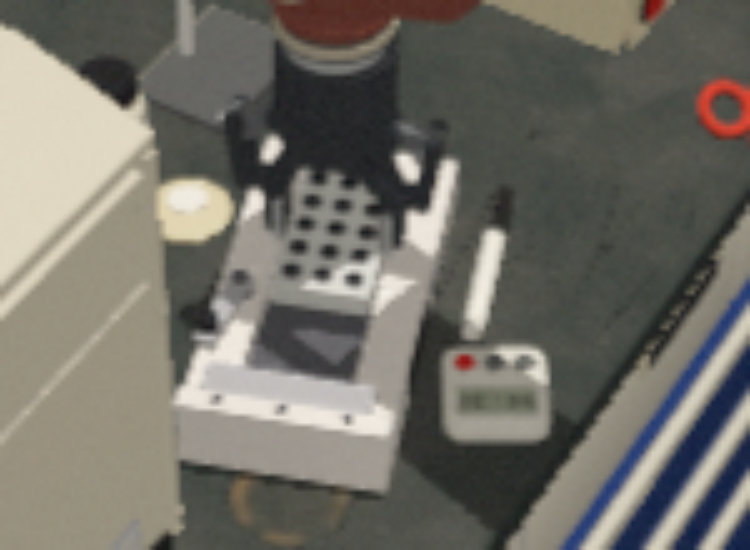

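The block is gripped, lined up with the recess and just above the deck. The latch at crop (215,310) points outwards. I'll lower it, release, retreat and look.

Emit:
jog_arm(motion="50 0 0 0.004 0 0 0;85 0 0 0.004 0 0 0;100 0 0 0 0 0 0;100 0 0 -0.1 0 0 0;100 -0.05 0 -0.2 0 0 0")

```text
time: 5.65
tool_pos: [0.5529, -0.0367, 0.1524]
tool_rot: [-0.0, 0.57, 0.822, -0.0]
contact_force: [0.7, -0.3, -0.6]
gripper_width: 1.001
grasp_force: 0.0
```

Emit:
jog_arm(motion="100 -0.1 0 -0.06 0 0 0;100 -0.1 0 -0.06 0 0 0;100 -0.1 0 -0.06 0 0 0;100 -0.1 0 -0.06 0 0 0;100 -0.1 0 -0.06 0 0 0")

```text
time: 6.28
tool_pos: [0.5699, -0.0829, 0.18]
tool_rot: [-0.001, 0.57, 0.822, -0.0]
contact_force: [0.3, 0.1, -0.5]
gripper_width: 1.003
grasp_force: 0.0
```

```bash
python3 look.py w2
```

```text
heater [(array([0.515, 0.067, 0.031]), 'h', array([62.,  1.]), 0.53)]
recess [(array([0.513, 0.068, 0.029]), 'h', array([63.,  3.]), 0.72)]
lip_edge []
block [(array([ 0.545, -0.014,  0.051]), 'h', array([-25.,   2.]), 0.72)]
block_front [(array([0.522, 0.037, 0.055]), 'h', array([31.,  6.]), 0.67)]
latch_knob []
blk 10257 0.06106370087851587 ((545.9520263671875, -12.987937927246094), (64.01575469970703, 109.54996490478516), 20.456148147583008) [-23.84933271   0.38910803]
lip 10220 0.06106923166782685 ((545.9880981445312, -12.968494415283203), (64.02522277832031, 109.55976104736328), 20.40035057067871) [-23.84368862   0.34852026]
deck 15571 0.04288458565146913 ((549.6554565429688, -18.36785888671875), (130.34228515625, 183.7217559814453), 20.3629093170166) [-30.18299765  -1.20576907]
[ 0.57068563 -0.0837248   0.18130737]
```

View pics/w2.png

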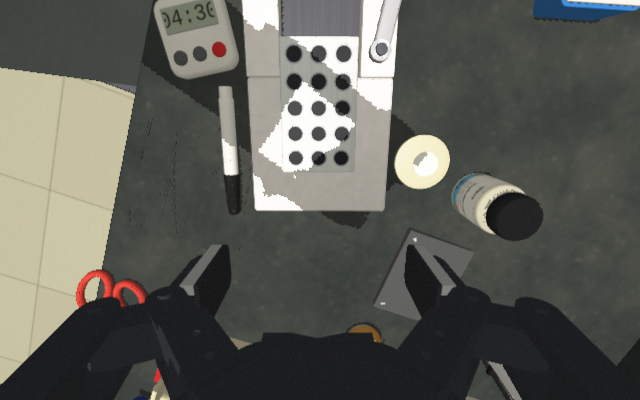

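```bash
python3 - <<'E'
from h import *
f=grab_frame("wrist");P=cloud(f).reshape(-1,3)
d=np.array([wh(p) for p in P])*1000;z=P[:,2]
m=(d[:,0]>40)&(d[:,0]<62)
a=d[m&(z>.04)&(z<.047)];fl=d[m&(z>.02)&(z<.033)]
print("left inner",np.percentile(a[a[:,1]>0,1],[1,5,99]),"right",np.percentile(a[a[:,1]<0,1],[1,95,99]),"floor",np.percentile(fl[:,1],[1,99]))
m=(d[:,0]>10)&(d[:,0]<28)&(z>.056)&(z<.065)&(abs(d[:,1])<40);print("blk",np.percentile(d[m,1],[1,99]),m.sum())
m=(abs(d[:,1])<25)&(z>.056)&(z<.065);print("blk x",np.percentile(d[m,0],[.5,99.5]))
x,y=hw(-.096,-.0015);go(x,y,.15,1.927);go(x,y,.049,1.927)
E
```

```text
left inner [34.01893181 35.00553008 63.20173999] right [-265.13702382  -36.84928711  -36.19173652] floor [-258.65628881   33.79036578]
blk [-30.80688848  31.48675319] 1910
blk x [-77.7325576   30.26088827]
t 6.72 tcp [ 0.5707 -0.0838  0.1813] shift [0.006 0.007 0.063] turn [0.    0.    0.001]
t 6.72 tcp [ 0.5707 -0.0838  0.1813] shift [0.006 0.007 0.265] turn [0.    0.    0.001]
```

The block is square (0.1°) and about 1.5 mm left of the recess centre, which is within play. Next I'll lower the half-closed fingers behind it and push along heater x.

Emit:
jog_arm(motion="35 0 0.007 0.1 0 0 0;35 0 0.007 0.18 0 0 0;35 0 0.007 0.24 0 0 0;35 0 0.007 0.258 0 0 0;35 0 0.007 0.258 0 0 0")

```text
time: 7.35
tool_pos: [0.574, -0.0826, 0.0524]
tool_rot: [-0.0, 0.57, 0.821, -0.0]
contact_force: [0.1, -0.5, 0.8]
gripper_width: 0.349
grasp_force: 0.0
```

Emit:
jog_arm(motion="35 0.02 0 0 0 0 0;35 0.04 0 0 0 0 0;35 0.06 0 0 0 0 0;35 0.08 0 0 0 0 0;35 0.1 0 0 0 0 0")

```text
time: 7.98
tool_pos: [0.558, -0.0361, 0.0544]
tool_rot: [0.003, 0.57, 0.822, 0.0]
contact_force: [2.1, -5.6, 3.9]
gripper_width: 0.351
grasp_force: 3.0
```

```bash
python3 - <<'E'
from h import *
s=state();print(s["contact_force"],wh(s["tool_pos"]))
f=grab_frame("scene");cv2.imwrite("pics/s3c.png",cv2.resize(f["color"][160:270,250:400,::-1],None,fx=5,fy=5))
x,y=hw(-.011,-.001);go(x,y,.052,1.927)
E
```

```text
[ 2.06971379 -5.60264456  3.88170159] [-0.04968861 -0.00286171]
t 8.03 tcp [ 0.557  -0.0345  0.0538] shift [ 0.074 -0.003  0.004] turn [0.002 0.001 0.001]
```

View pics/s3c.png

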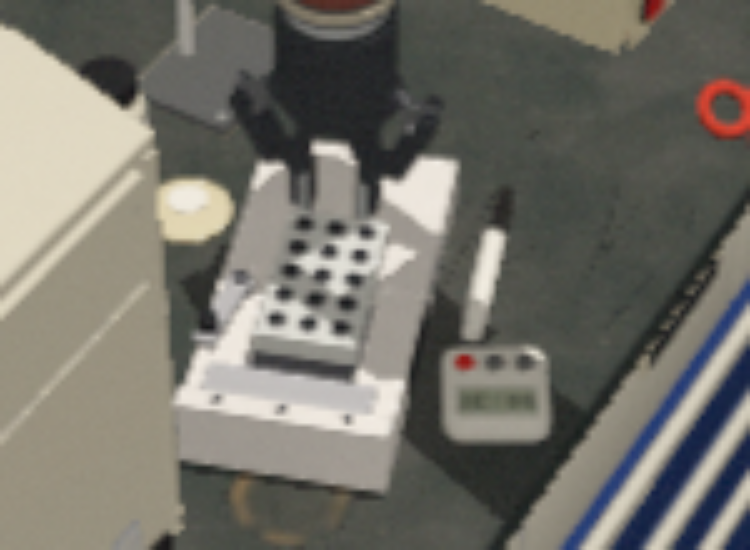

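The block is partly over the recess, with the fingers on its rear at crop (335,200). I'll keep pushing.

Emit:
jog_arm(motion="35 0.015 -0.002 0 0 0 0;35 0.03 -0.003 0 0 0 0;35 0.045 -0.003 0 0 0 0;35 0.058 -0.003 0 0 0 0;35 0.058 -0.003 0 0 0 0")

```text
time: 8.65
tool_pos: [0.5444, -0.0082, 0.0521]
tool_rot: [-0.001, 0.57, 0.822, 0.0]
contact_force: [-0.2, -0.2, 0.2]
gripper_width: 0.347
grasp_force: 0.0
```

```bash
python3 - <<'E'
from h import *
s=state();print(s["contact_force"],wh(s["tool_pos"]))
f=grab_frame("scene");cv2.imwrite("pics/s4c.png",cv2.resize(f["color"][160:270,250:400,::-1],None,fx=5,fy=5))
P=cloud(f).reshape(-1,3);d=np.array([wh(p) for p in P])*1000
for a in range(-20,100,10):
    m=(abs(d[:,0]-a)<5)&(abs(d[:,1])<25)&(P[:,2]>.02)&(P[:,2]<.09);print(a,m.sum(),np.round(np.median(P[m,2])*1000,1),end="; ")
x,y=hw(-.011,-.001);go(x,y,.052,1.927)
E
```

```text
[-0.23092534 -0.15739314  0.19898666] [-0.01884365  0.00015072]
-20 13 45.4; -10 43 73.9; 0 45 62.2; 10 44 60.3; 20 40 58.3; 30 41 57.2; 40 47 56.1; 50 48 53.1; 60 46 51.2; 70 39 49.5; 80 51 47.2; 90 12 47.3; t 8.7 tcp [ 0.5447 -0.0085  0.0522] shift [0.016 0.002 0.   ] turn [-0.    -0.001  0.001]
```

View pics/s4c.png

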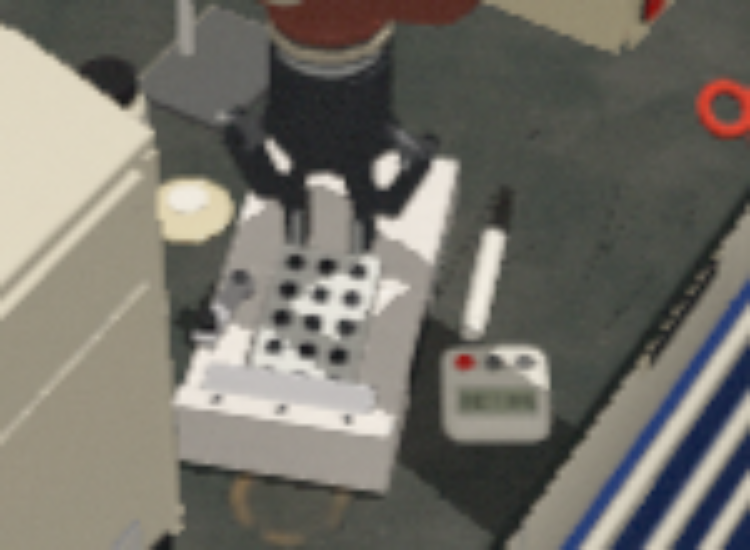

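The nose has dipped under the lip and the rear still rests on the edge. I'll push the last few millimetres.

Emit:
jog_arm(motion="35 0.006 0.001 0 0 0 0;35 0.012 0.001 0 0 0 0;35 0.016 0.001 0 0 0 0;35 0.018 0.001 0 0 0 0;35 0.018 0.001 0 0 0 0")

```text
time: 9.32
tool_pos: [0.5422, -0.0004, 0.0523]
tool_rot: [-0.0, 0.57, 0.821, 0.0]
contact_force: [0.2, -0.8, -1.4]
gripper_width: 0.35
grasp_force: 0.6
```

```bash
cat > prof.py <<'E'
from h import *
s=state();print(s["time"],s["contact_force"],wh(s["tool_pos"])*1000,s["tool_pos"])
f=grab_frame("scene");P=cloud(f).reshape(-1,3);d=np.array([wh(p) for p in P])*1000
for a in range(-20,100,10):
    m=(abs(d[:,0]-a)<5)&(abs(d[:,1])<25)&(P[:,2]>.02)&(P[:,2]<.09);print(a,m.sum(),np.round(np.median(P[m,2])*1000,1),end="; ")
E
python3 prof.py
```

```text
9.325 [ 0.19581785 -0.77649708 -1.36205108] [-10.74547001  -0.50442522] [ 5.42219908e-01 -3.95046661e-04  5.23073044e-02]
-20 20 44.2; -10 15 60.6; 0 48 71.9; 10 41 60.2; 20 46 58.7; 30 43 56.7; 40 42 55.4; 50 43 53.5; 60 46 52.4; 70 43 50.5; 80 47 48.7; 90 16 49.6;
```

Emit:
jog_arm(motion="35 0.003 0 0 0 0 0;35 0.006 0 0 0 0 0;35 0.008 0 0 0 0 0;35 0.008 0 0 0 0 0;35 0.008 0 0 0 0 0")

```text
time: 10.0
tool_pos: [0.5409, 0.0035, 0.0524]
tool_rot: [-0.0, 0.57, 0.821, 0.0]
contact_force: [0.1, -0.2, 0.1]
gripper_width: 0.345
grasp_force: 0.0
```

```bash
python3 prof.py
```

```text
10.0 [ 0.12105255 -0.19768443  0.14527544] [-6.60353217 -0.58705156] [0.54085298 0.0035157  0.05237422]
-20 19 43.6; -10 25 44.7; 0 67 47.3; 10 61 45.0; 20 40 42.8; 30 33 43.7; 40 35 43.4; 50 43 43.2; 60 35 44.3; 70 41 43.7; 80 36 43.7; 90 3 46.7;
```

The block has dropped level, with its top at deck height. I'll rise, shut the fingers and locate the latch knob.

Emit:
jog_arm(motion="35 -0.01 0 -0.05 0 0 0;0 -0.03 0.03 -0.15 0 0 0;0 -0.08 0.06 -0.27 0 0 0;0 -0.08 0.06 -0.3 0 0 0;0 -0.08 0.06 -0.3 0 0 0")

```text
time: 10.68
tool_pos: [0.5837, -0.0238, 0.2038]
tool_rot: [0.001, 0.57, 0.821, 0.001]
contact_force: [-0.5, 0.3, -1.6]
gripper_width: -0.001
grasp_force: 0.0
```

```bash
python3 look.py w3; python3 - <<'E'
from h import *
f=grab_frame("wrist");P=cloud(f).reshape(-1,3);d=np.array([wh(p) for p in P])*1000
m=(P[:,2]>.0635)&(P[:,2]<.072)&(d[:,0]>0)&(d[:,0]<90)&(abs(d[:,1]+50)<40);print("knob top",m.sum(),np.median(d[m],0))
m=(P[:,2]>.0505)&(P[:,2]<.058)&(d[:,0]>0)&(d[:,0]<90)&(d[:,1]<-36)&(d[:,1]>-90);print("arm",m.sum(),cv2.minAreaRect(d[m].astype(np.float32)))
E
```

```text
heater [(array([0.534, 0.007, 0.002]), 'h', array([-1.,  5.]), 0.72)]
recess [(array([ 0.39 , -0.383, -0.004]), 'h', array([-316.,  276.]), 0.19)]
lip_edge [(array([0.504, 0.101, 0.055]), 'h', array([97.,  0.]), 0.83)]
block [(array([0.515, 0.063, 0.028]), 'h', array([58.,  3.]), 0.92)]
block_front []
latch_knob [(array([0.573, 0.092, 0.056]), 'h', array([ 65., -62.]), 0.86)]
blk 7083 0.04304644709238309 ((518.1224365234375, 57.236289978027344), (64.06644439697266, 94.89629364013672), 20.461515426635742) [51.67143886  1.98325906]
lip 2548 0.05808419210670335 ((502.2482604980469, 108.58000183105469), (103.01402282714844, 17.879108428955078), 20.59105110168457) [105.32779624  -1.04354198]
deck 26640 0.04288601129699807 ((539.53125, 8.868927001953125), (130.04994201660156, 240.87013244628906), 20.411178588867188) [-1.12543448 -1.21506252]
[ 0.58219888 -0.023451    0.20089563]
knob top 178 [ 67.69553094 -60.06601473]
arm 904 ((45.76580047607422, -55.08123016357422), (16.994182586669922, 63.47251892089844), 80.1609878540039)
```

View pics/w3.png

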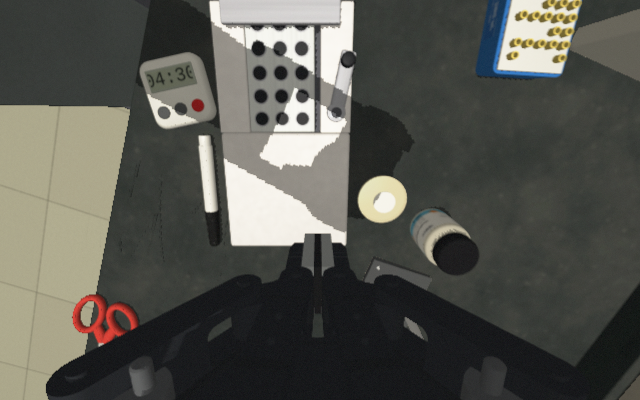

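```bash
python3 - <<'E'
from h import *
x,y=hw(.0835,-.0805);go(x,y,.12,2.625);go(x,y,.061,2.625)
E
```

```text
t 11.12 tcp [ 0.5824 -0.0235  0.2013] shift [0.26  0.101 0.163] turn [-0.001 -0.001 -0.465]
t 11.12 tcp [ 0.5824 -0.0235  0.2013] shift [0.26  0.101 0.281] turn [-0.001 -0.001 -0.465]
```

The block lies level in the recess (window centred near (275,75)) with its front under the lip. The knob is at (347,58), so I'll move out beside it.

Emit:
jog_arm(motion="0 0.1 0.101 0 0 0 -0.12;0 0.2 0.101 0.02 0 0 -0.24;0 0.26 0.101 0.08 0 0 -0.36;0 0.26 0.101 0.16 0 0 -0.465;0 0.26 0.101 0.2 0 0 -0.465")

```text
time: 11.75
tool_pos: [0.5832, 0.1161, 0.0995]
tool_rot: [-0.002, 0.256, 0.967, -0.001]
contact_force: [-0.3, -0.1, 0.3]
gripper_width: 0.002
grasp_force: 0.0
```

```bash
python3 - <<'E'
from h import *
s=state();print(s["contact_force"],wh(s["tool_pos"])*1000)
x,y=hw(.0835,-.0805);go(x,y,.061,2.625)
n=np.array([np.cos(2.269),np.sin(2.269)])
for th in (-.2,0,.25,.5,.75,1.0,1.25,1.5,1.62):
    k=np.array([20.5,-51])+46*np.array([np.cos(th),np.sin(th)])
    t=k-(21 if th<1.6 else 20)*n
    d=t-np.array([83.5,-80.5]) # in heater axes from start; tool axes: yaw offset .698
    a=.698;tx=d@[np.cos(a),np.sin(a)];ty=d@[np.sin(a),-np.cos(a)]
    print(th,np.round(t,1),np.round([tx/500,ty/500],3))
E
```

```text
[-0.30699222 -0.13141514  0.30342238] [ 84.11563449 -79.49756093]
t 11.75 tcp [0.5832 0.1161 0.0995] shift [-0.002  0.001  0.077] turn [-0.001 -0.002 -0.   ]
-0.2 [ 79.1 -76.2] [-0.001 -0.012]
0 [ 80.  -67.1] [ 0.012 -0.025]
0.25 [ 78.6 -55.7] [ 0.024 -0.044]
0.5 [ 74.4 -45. ] [ 0.032 -0.066]
0.75 [ 67.7 -35.7] [ 0.033 -0.089]
1.0 [ 58.9 -28.4] [ 0.029 -0.112]
1.25 [ 48.5 -23.4] [ 0.02  -0.132]
1.5 [ 37.3 -21.2] [ 0.005 -0.15 ]
1.62 [ 31.1 -20.4] [-0.003 -0.159]
```

Emit:
jog_arm(motion="0 -0.002 0.001 0.04 0 0 0;0 -0.002 0.001 0.077 0 0 0;0 -0.002 -0.011 0.077 0 0 0;0 0.01 -0.024 0.077 0 0 0;0 0.022 -0.043 0.077 0 0 0")

```text
time: 12.38
tool_pos: [0.5648, 0.1039, 0.065]
tool_rot: [0.0, 0.256, 0.967, 0.002]
contact_force: [-0.8, 11.0, 0.7]
gripper_width: -0.001
grasp_force: 4.3
```

Emit:
jog_arm(motion="0 0.008 -0.022 0 0 0 0;0 0.009 -0.045 0 0 0 0;0 0.005 -0.068 0 0 0 0;0 -0.004 -0.088 0 0 0 0;0 -0.019 -0.106 0 0 0 0")

```text
time: 13.0
tool_pos: [0.5469, 0.0506, 0.0639]
tool_rot: [0.0, 0.255, 0.967, -0.0]
contact_force: [0.3, 0.8, -0.5]
gripper_width: 0.001
grasp_force: 0.6
```

```bash
python3 - <<'E'
from h import *
s=state();print(s["contact_force"],wh(s["tool_pos"])*1000,s["tool_pos"])
f=grab_frame("scene");cv2.imwrite("pics/s5c.png",cv2.resize(f["color"][160:270,250:400,::-1],None,fx=5,fy=5))
for c in("scene","wrist"):
    r=place_of(c,"latch_knob");print([(np.round(wh(a["at"])*1000),a["p"]) for a in r[:2]])
E
```

```text
[ 0.34077824  0.84283335 -0.46686319] [ 35.45672592 -22.67382042] [0.5468861  0.0506378  0.06392167]
[(array([34., -7.]), 0.53)]
[(array([ 66., -61.]), 0.6), (array([ 45., 117.]), 0.28)]
```

View pics/s5c.png

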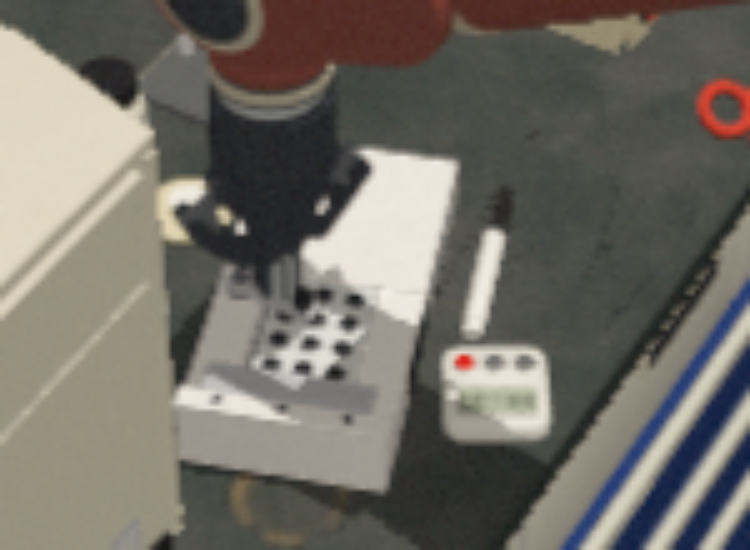

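Emit:
jog_arm(motion="0 -0.004 -0.006 0 0 0 0;0 -0.007 -0.012 0 0 0 0;0 -0.009 -0.016 0 0 0 0;0 -0.01 -0.018 0 0 0 0;0 -0.01 -0.018 0 0 0 0")

```text
time: 13.78
tool_pos: [0.5472, 0.0414, 0.064]
tool_rot: [0.001, 0.255, 0.967, 0.0]
contact_force: [3.7, 1.2, -0.9]
gripper_width: -0.003
grasp_force: 1.2
```

Emit:
jog_arm(motion="0 0 0.03 0 0 0 0;0 0 0.05 -0.05 0 0 0;0 -0.05 0.06 -0.15 0 0 0.1;0 -0.15 0.06 -0.25 0 0 0.2;0 -0.2 0.06 -0.27 0 0 0.3")

```text
time: 14.4
tool_pos: [0.6513, 0.0181, 0.2032]
tool_rot: [0.003, 0.467, 0.885, 0.001]
contact_force: [0.2, -0.6, 0.2]
gripper_width: 0.003
grasp_force: 0.0
```

```bash
python3 look.py w4; python3 - <<'E'
from h import *
f=grab_frame("wrist");P=cloud(f).reshape(-1,3);d=np.array([wh(p) for p in P])*1000
m=(P[:,2]>.0635)&(P[:,2]<.072)&(d[:,0]>0)&(d[:,0]<80)&(abs(d[:,1]+30)<45);print("knob top",m.sum(),np.median(d[m],0))
m=(P[:,2]>.0495)&(P[:,2]<.06)&(d[:,0]>0)&(d[:,0]<80)&(d[:,1]<30)&(d[:,1]>-90);print("arm",m.sum(),cv2.minAreaRect(d[m].astype(np.float32)))
E
```

```text
heater [(array([ 0.535,  0.005, -0.   ]), 'h', array([-3.,  4.]), 0.92)]
recess []
lip_edge [(array([0.503, 0.104, 0.057]), 'h', array([100.,   0.]), 0.84)]
block [(array([0.517, 0.062, 0.03 ]), 'h', array([57.,  2.]), 0.73)]
block_front []
latch_knob [(array([0.535, 0.036, 0.057]), 'h', array([26., -6.]), 0.95)]
blk 6787 0.04292186667682407 ((518.6251220703125, 57.2513313293457), (65.02803039550781, 95.32857513427734), 20.351497650146484) [51.51024016  1.50688318]
lip 1523 0.057998036797722696 ((520.3387451171875, 109.60943603515625), (103.1637191772461, 21.454483032226562), 34.46782302856445) [ 99.98411933 -18.35742328]
deck 28058 0.04278721134666286 ((539.3103637695312, 9.402801513671875), (130.38650512695312, 242.55027770996094), 20.48542594909668) [-0.54804548 -1.19421393]
[0.64703255 0.01893623 0.19715055]
knob top 163 [27.39019236 -5.8595335 ]
arm 915 ((24.2282772064209, -28.273765563964844), (62.86539077758789, 17.304189682006836), 86.38003540039062)
```

View pics/w4.png

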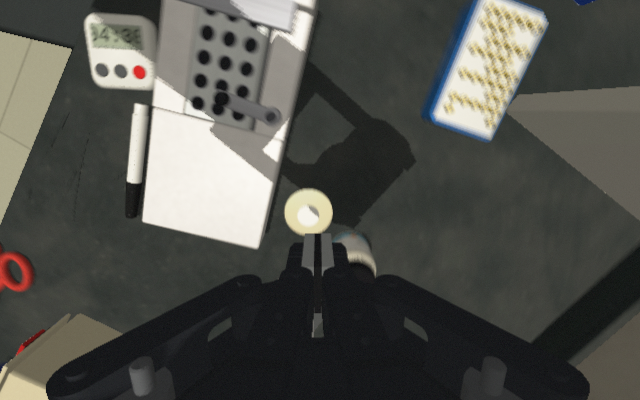

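The latch is nearly closed, with the knob at (222,102) and about 2.05 to 2.1 rad. I'll give it one more nudge towards −x for margin.

```bash
python3 - <<'E'
from h import *
x,y=hw(.054,-.006);go(x,y,.12,1.927);go(x,y,.062,1.927)
E
```

```text
t 14.85 tcp [0.6472 0.0188 0.1974] shift [ 0.21  -0.152  0.155] turn [-0.001 -0.001  0.166]
t 14.85 tcp [0.6472 0.0188 0.1974] shift [ 0.21  -0.151  0.271] turn [-0.001 -0.001  0.166]
```

Emit:
jog_arm(motion="0 0.1 -0.07 0.03 0 0 0.1;0 0.18 -0.13 0.08 0 0 0.166;0 0.21 -0.152 0.15 0 0 0.166;0 0.21 -0.152 0.2 0 0 0.166;0 0.21 -0.152 0.2 0 0 0.166")

```text
time: 15.48
tool_pos: [0.5235, 0.0617, 0.0962]
tool_rot: [-0.002, 0.571, 0.821, -0.002]
contact_force: [0.1, -0.8, -0.8]
gripper_width: 0.001
grasp_force: 0.0
```

```bash
python3 - <<'E'
from h import *
print(wh(state()["tool_pos"]))
x,y=hw(.054,-.006);go(x,y,.062,1.927);x,y=hw(.036,-.006);go(x,y,.062,1.927)
E
```

```text
[ 0.05398297 -0.00462697]
t 15.47 tcp [0.5235 0.0617 0.0962] shift [-0.     0.003  0.068] turn [-0.003 -0.001  0.   ]
t 15.47 tcp [0.5235 0.0617 0.0962] shift [-0.036  0.003  0.068] turn [-0.003 -0.001  0.   ]
```

Emit:
jog_arm(motion="0 0 0.003 0.066 0 0 0;0 -0.01 0.003 0.066 0 0 0;0 -0.022 0.003 0.066 0 0 0;0 -0.034 0.003 0.066 0 0 0;0 -0.035 0.003 0.066 0 0 0")

```text
time: 16.1
tool_pos: [0.5351, 0.0447, 0.0674]
tool_rot: [0.001, 0.571, 0.821, 0.001]
contact_force: [-0.1, -1.6, 2.5]
gripper_width: -0.002
grasp_force: 1.4
```

Emit:
jog_arm(motion="0 0.02 0 0 0 0 0;0 0.03 0 -0.06 0 0 0;0 0 0.05 -0.18 0 0 0;0 -0.08 0.08 -0.28 0 0 0;0 -0.15 0.08 -0.28 0 0 0")

```text
time: 16.73
tool_pos: [0.6005, -0.0106, 0.2116]
tool_rot: [0.004, 0.57, 0.822, 0.002]
contact_force: [-0.6, -0.7, 0.0]
gripper_width: -0.002
grasp_force: 0.0
```

```bash
python3 look.py w5; python3 - <<'E'
from h import *
f=grab_frame("wrist");P=cloud(f).reshape(-1,3);d=np.array([wh(p) for p in P])*1000
m=(P[:,2]>.0635)&(P[:,2]<.072)&(d[:,0]>0)&(d[:,0]<80)&(abs(d[:,1]+30)<45);print("knob top",m.sum(),np.median(d[m],0))
m=(P[:,2]>.0495)&(P[:,2]<.06)&(d[:,0]>0)&(d[:,0]<80)&(d[:,1]<30)&(d[:,1]>-90);print("arm",m.sum(),cv2.minAreaRect(d[m].astype(np.float32)))
s=state();print(s["tool_pos"],s["contact_force"],s["joint_vel"])
E
```

```text
heater [(array([0.536, 0.009, 0.002]), 'h', array([0., 2.]), 0.64)]
recess []
lip_edge [(array([0.505, 0.101, 0.054]), 'h', array([98., -1.]), 0.58)]
block [(array([0.513, 0.064, 0.03 ]), 'h', array([59.,  4.]), 0.78)]
block_front []
latch_knob [(array([0.532, 0.042, 0.058]), 'h', array([33., -6.]), 0.67)]
blk 6191 0.042961233013963346 ((518.6919555664062, 56.32170867919922), (64.76334381103516, 96.11947631835938), 20.49149513244629) [50.61566623  1.76842182]
lip 3601 0.058045133446319175 ((501.0228271484375, 112.56039428710938), (127.73906707763672, 26.13566780090332), 20.654983520507812) [109.48566077  -1.28306965]
deck 25156 0.042833252233688224 ((539.51171875, 9.177032470703125), (130.1803741455078, 240.7127227783203), 20.48572540283203) [-0.82985867 -1.30419944]
[ 0.59634782 -0.00973207  0.20466097]
knob top 150 [34.45160363 -7.04622116]
arm 852 ((28.01531982421875, -28.516284942626953), (63.5123291015625, 16.737083435058594), 77.23570251464844)
[ 0.5965559  -0.00987932  0.20490947] [-0.45098773 -1.28938259  1.14444843] [-0.0048026  -0.00016549 -0.00936415 -0.00145253  0.00046297 -0.00255105]
```

The fingers rode over the knob top (z was too high) and dragged it back. I'll repeat lower, checking z before pushing.

```bash
python3 - <<'E'
from h import *
x,y=hw(.064,-.006);go(x,y,.12,1.927);go(x,y,.058,1.927)
E
```

```text
t 17.18 tcp [ 0.5966 -0.0099  0.2049] shift [ 0.205 -0.084  0.17 ] turn [-0.001 -0.001  0.   ]
t 17.18 tcp [ 0.5966 -0.0099  0.2049] shift [ 0.205 -0.084  0.294] turn [-0.001 -0.001  0.   ]
```

Emit:
jog_arm(motion="0 0.11 -0.05 0.04 0 0 0;0 0.205 -0.084 0.1 0 0 0;0 0.205 -0.084 0.18 0 0 0;0 0.205 -0.084 0.26 0 0 0;0 0.205 -0.084 0.294 0 0 0")

```text
time: 17.8
tool_pos: [0.52, 0.0711, 0.056]
tool_rot: [-0.002, 0.571, 0.821, -0.001]
contact_force: [0.5, -0.8, 0.7]
gripper_width: -0.002
grasp_force: 0.0
```

```bash
python3 - <<'E'
from h import *
s=state();print(wh(s["tool_pos"]),s["contact_force"])
x,y=hw(.033,-.005);go(x,y,.059,1.927)
E
```

```text
[ 0.06405531 -0.00459398] [ 0.48805974 -0.78639965  0.68251621]
t 17.8 tcp [0.52   0.0711 0.056 ] shift [-0.062  0.001 -0.006] turn [-0.003 -0.001  0.   ]
```

Emit:
jog_arm(motion="0 -0.012 0 -0.005 0 0 0;0 -0.025 0 -0.005 0 0 0;0 -0.038 0 -0.005 0 0 0;0 -0.05 0 -0.005 0 0 0;0 -0.053 0 -0.005 0 0 0")

```text
time: 18.42
tool_pos: [0.5319, 0.0465, 0.0623]
tool_rot: [-0.001, 0.571, 0.821, 0.002]
contact_force: [-3.1, 7.7, 4.3]
gripper_width: -0.001
grasp_force: 4.2
```

Emit:
jog_arm(motion="0 0.015 0 0 0 0 0;0 0.03 0 0 0 0 0;0 0.03 0 -0.1 0 0 0;0 -0.05 0.08 -0.22 0 0 0;0 -0.13 0.08 -0.28 0 0 0")

```text
time: 19.05
tool_pos: [0.5908, 0.0024, 0.2]
tool_rot: [0.001, 0.57, 0.822, 0.0]
contact_force: [0.8, 0.7, -0.5]
gripper_width: -0.001
grasp_force: 0.0
```

```bash
python3 look.py w5; python3 - <<'E'
from h import *
f=grab_frame("wrist");P=cloud(f).reshape(-1,3);d=np.array([wh(p) for p in P])*1000
m=(P[:,2]>.0635)&(P[:,2]<.072)&(d[:,0]>0)&(d[:,0]<80)&(abs(d[:,1]+30)<45);print("knob top",m.sum(),np.median(d[m],0))
m=(P[:,2]>.0495)&(P[:,2]<.06)&(d[:,0]>0)&(d[:,0]<80)&(d[:,1]<30)&(d[:,1]>-90);print("arm",m.sum(),cv2.minAreaRect(d[m].astype(np.float32)))
E
```

```text
heater [(array([0.537, 0.006, 0.004]), 'h', array([-3.,  2.]), 0.8)]
recess [(array([ 0.474, -0.089,  0.002]), 'h', array([-70.,  94.]), 0.57)]
lip_edge [(array([0.504, 0.103, 0.056]), 'h', array([100.,  -1.]), 0.85)]
block [(array([0.513, 0.063, 0.031]), 'h', array([59.,  5.]), 0.68)]
block_front []
latch_knob [(array([0.538, 0.029, 0.057]), 'h', array([18., -7.]), 0.62)]
blk 6226 0.042984091267107144 ((518.9337768554688, 56.59568786621094), (64.15608215332031, 94.5156478881836), 20.580162048339844) [50.78811942  1.4462386 ]
lip 5808 0.05805015822106585 ((499.0224609375, 118.23947143554688), (128.9185791015625, 37.72637176513672), 20.601900100708008) [115.50581279  -1.38867217]
deck 24840 0.04283411666345069 ((539.3760375976562, 9.449447631835938), (129.91603088378906, 241.01284790039062), 20.416019439697266) [-0.52722915 -1.27203162]
[0.58814302 0.00271563 0.1957999 ]
knob top 139 [21.96682313 -5.46712012]
arm 865 ((22.577306747436523, -27.991899490356445), (16.780210494995117, 63.17525863647461), 0.48853155970573425)
```

View pics/w5.png

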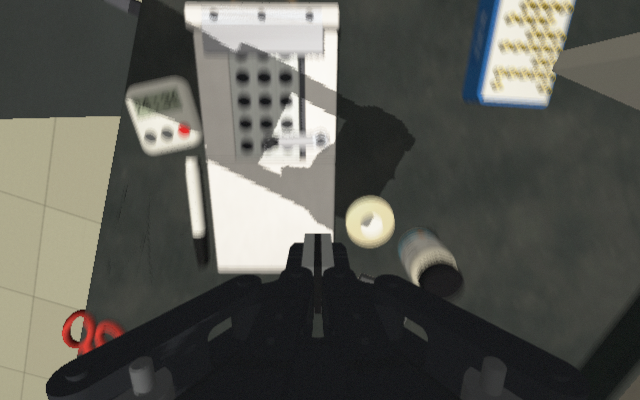

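The latch at (270,140) to (320,140) now lies straight across the seated block at about 2.17 rad, and the arm is clear. I'll hand in.

```bash
python3 -c "
from plant import *
print(job_done())"
```

```text
the job is handed in; nothing more can be done
None
```

The block lies level in the recess with its front end under the lip, the latch is closed across it at about 2.17 rad, the arm is clear, and I handed the job in at about 19 s; no verdict came back.

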